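Clamp a milling spindle in its service cradle

TASK

Take the spindle cartridge from its orange rest and lay it gently, without dropping it, in the V blocks of the service cradle, brass nose away from the brass end stop. Slide it along the V until its rear face is fully home against the end stop without ramming it, then swing the red strap over and press it down until its sprung pad bears firmly on the spindle, without crushing it, and let go. Leave the other things on the counter where they are.

Things in the scene. Friction and masses are not known exactly. Their poses are not given: they have to be found in the camera images.
- spindle: the spindle cartridge, loose, 0.25 to 0.46 kg: a steel cylinder 32 mm in diameter and 130 mm long with a blue band near the front, and a brass nose 18 mm in diameter and 20 mm long on its front end. Origin on the axis, in the middle of the 130 mm body, also close to the centre of mass; x runs along the axis from the nose (-x) to the flat rear face (+x)
- rear (a point): centre of the spindle's flat rear face, 65 mm along +x from the spindle's origin
- rest: orange plastic rest, fixed, 130 x 70 mm, in whose two small V saddles the spindle lies at the start, axis 47.6 mm above the counter. Saddles 16 mm long, centred at x = -45 and +45 mm; between them the spindle is free underneath and can be gripped across at its middle. Origin under its centre, x along the spindle
- cradle: the service cradle, fixed on the counter; a dark base plate 180 x 155 x 12 mm with two aluminium V blocks, a brass end stop and a hinge post. Origin on the counter under the middle of the groove; x along the groove towards the end stop, z up, y towards the hinge post. A spindle seated in the V has its axis at y = 0, z = 60 mm
- vblocks: the two aluminium V blocks (90 degree V, groove along x), each 24 mm long and 60 mm wide, centred at x = -45 and +45 mm in the cradle, bottom of the V at z = 37.4 mm, tops at z = 58.6 mm; the 66 mm between them is open down to the base plate, with room for fingers beside the spindle. Rigid; the spindle must touch down softly, as the V may not be loaded with more than 60 N. Origin and axes are the cradle's
- end_stop: the brass end stop, a rigid upright plate 9 mm thick, 44 mm wide, top at z = 76 mm, across the far end of the groove. Origin and axes are the cradle's; its face is at x = +75 mm. Sliding the seated spindle along the V takes 3 to 8 N, more to start it; it must not be pressed on the stop with more than 40 N
- stop_face (a point): point of the end stop's face on the groove's axis, at x = 75, y = 0, z = 60 mm in the cradle; the seated spindle's rear face touches here. Axes are the cradle's
- hinge (a point): the strap's hinge axis, at x = 0, y = 75, z = 90 mm in the cradle; the axis runs along the cradle's x. Axes are the cradle's
- strap (a joint): angle of the red strap in rad: 0 is level across the groove, pi/2 upright, about 2 (the start) leaning back away from the groove. The hinge is stiff (0.85 N m of friction) and the strap stays where it is left. Over a seated spindle the pad first touches near 0.08 and its spring is fully compressed at 0
- knob (a point): centre of the black cross grip at the free end of the strap, a cylinder 22 mm in diameter and 28 mm long with flat ends, lying along the cradle's x, 130 mm from the hinge axis; pinched by its ends it can turn between the fingers as the strap swings; at joint angle a it is at x = 0, y = 75 - 130 cos a, z = 90 + 130 sin a (mm) in the cradle. The strap is 16 mm wide and 8 mm thick
- pad: the sprung rubber pad, 18 x 18 mm, under the strap 75 mm from the hinge axis, on a spring (1.5 N preload, 1.5 N per mm, 6 mm of travel, then solid); it bears firmly from 4 N on, and over 25 N would crush. Pressing the grip down takes about 6.5 N against the hinge alone and about 12.5 N with the spring fully compressed. Origin in the middle of the pad's lower face
- blank: bystander: white ceramic milling disc, 98 mm in diameter, 16 mm thick, loose; origin under its centre
- jar: bystander: amber jar with a white lid, 52 mm in diameter, 60 mm high, loose; origin under its centre
- burblock: bystander: blue block 50 x 90 x 22 mm with eight small burs standing in it, loose; origin under its centre
There are look-alikes about, which are no part of the job. Of the things shaped like the spindle, the steel one is meant. Of the things that look like the cradle, the larger one is meant.

How it is judged:
By the outcome, as a careful person would: the job done as asked, in the order asked, and still so for the second after the job is handed in, with the robot touching nothing.
It also fails if it takes over 72 s, if anything falls off the work surface, if the arm or the gripper's body presses on something with over 40 N, if the wrist force passes 120 N, or if a joint passes its speed limit or range.

ROBOT

A 7-joint arm with a two-finger parallel gripper is mounted at the origin on the work surface. World frame = base frame: x ahead of the robot, y to its left, z up, the work surface at z = 0. Lengths are in m, angles in rad, forces in N, time in s.
With the tool pointing down it reaches from about 0.4 to 0.875 m from the base axis. Payload 6.5 kg.
Tool frame: the origin (TCP) lies on the front face of the gripper's body, between the roots of the fingers; the fingertips stand 73 mm ahead of it and the grasp point (between the pads) lies 54 mm ahead of it (manip.nose_length is the distance from the TCP to the fingertips, in m); z points along the fingers, y is the line along which they close (so a half turn about z gives the same grasp; the last joint's range is limited). The gripper opens to 85 mm and grips with 20 to 120 N. Pads are 22 mm wide; open, the fingers measure 114 mm over their backs; the gripper's body (76 mm by 85 mm) begins 54 mm behind the grasp point. The pads swing forward as they close: fully open they stand 13 mm farther back than shut.
Start: joints at [1.224, 0.536, -0.004, 1.538, 0.003, 1.067, -0.071], TCP at [0.18, -0.625, 0.304] pointing down, gripper open.
Joint ranges: [-2.7, 2.7], [-0.37, 2.16], [-1.27, 1.26], [0.24, 2.4], [-1.31, 4.45], [0.19, 1.91], [-2.76, 2.76]. Speed limits (rad/s): [2.39, 2.39, 3.14, 3.14, 3.14, 3.14, 3.14].

INTERFACE

Orientations are given as a unit quaternion [w, x, y, z].
In Python, from cell import manip, vision gives the robot as it stands.
- The arm moves only by the shell command python3 -m inch 'ROWS'. ROWS is JSON, a list of rows, each a list of 7 numbers: the shift along the tool's x, y, z in mm, then the turn, a rotation vector about the tool's x, y, z in rad, then the finger opening in mm, from 0 to 85.4. A call has 1 to 10 rows; each row is the pose to reach, as a shift and turn from the pose commanded when the call began, along the tool's axes at that moment; what a row does not reach only later rows make up. A row lasts 1/12 s, in which the tool goes at most 41.7 mm and 7.16 degrees, less where a joint would pass 70% of its speed; a pose out of reach is approached as far as the arm can. A call with a gripper value outside its range is refused whole. The fingers move at their own pace and stop on an object; the grip force is fixed at half the most. Time passes only in rows, so rows that repeat a pose let the fingers close. It gives the time, the measured TCP pose, the force, the opening and the grip force at its end, in the units of the state.
- manip.state(): the state, without advancing time (a new reading comes with each control period).
- vision.capture(name): name is "scene" or "side" or "wrist"; returns a dict with "img" (400x640x3 uint8, red, green, blue), "z_map" (400x640 float32, m along the optical axis (not along the pixel's ray), 0 where there is no reading), "mtx" (3x3 intrinsics, pixels), "dist_coeffs" ([k1, k2, p1, p2, k3] as OpenCV has them; the pictures are not rectified), "rvec" (rotation vector, rad) and "tvec" (3), from world to camera coordinates, as OpenCV has them. Camera axes: x right, y down, z forward; pixel columns grow to the right and rows downward; lengths in m; the calibration is good to about 2 mm. A picture is of the moment at which its call begins.
- manip.finish_job(): hands the job in; it is judged then, once.
The state is a dict: "t": time; "joint_pos": joint angles; "qvel": joint speeds; "effort": joint torques, N m; "position": TCP position; "orientation": TCP orientation; "ft_force": force on the tool from outside, world axes, zero at the start; "moment": the same for the moment, N m; "gripper_width": finger opening in m; "grasp_force": force on a finger pad.
Only numpy, scipy, OpenCV 4.12 (cv2) and the standard library are available. Lean on these libraries where they do the work, as an engineer would, in place of code of your own. Each camera call takes 0.05 s, during which the arm holds its last target. There are 200 camera calls.

## Working session

There is one attempt and no reset: what is moved stays moved. The work goes in short steps, Python scripts to look and compute and a shell command to move; the robot and the scene stay as the last step left them, time stands still between calls to the robot, and variables do not carry over. Pictures are saved under pics/ and viewed, at most 10 in all, crops included, and the job is handed in when it is done.

```bash
ls; mkdir -p pics
cat > h.py <<'E'
import numpy as np, cv2
from cell import manip, vision
from scipy.spatial.transform import Rotation as R
def cap(n,f):
    c=vision.capture(n); cv2.imwrite('pics/%s.png'%f,c['img'][:,:,::-1]); np.savez('pics/%s.npz'%f,**{k:np.asarray(v) for k,v in c.items()}); return c
def load(f): return dict(np.load('pics/%s.npz'%f))
def cloud(c):
    h,w=c['z_map'].shape
    uv=np.stack(np.meshgrid(np.arange(w),np.arange(h)),-1).reshape(-1,1,2).astype(float)
    n=cv2.undistortPoints(uv,c['mtx'],c['dist_coeffs']).reshape(h,w,2)
    z=c['z_map'].astype(float); P=np.dstack([n*z[...,None],z])
    Rm=cv2.Rodrigues(c['rvec'])[0]
    return (P-c['tvec'].reshape(3))@Rm
def tcp():
    s=manip.state(); q=np.array(s['orientation']); return s,np.array(s['position']),R.from_quat(q[[1,2,3,0]])
def ray(c,u,v,z):
    n=cv2.undistortPoints(np.array([[[u,v]]],float),c['mtx'],c['dist_coeffs']).reshape(2)
    Rm=cv2.Rodrigues(c['rvec'])[0]; o=-Rm.T@c['tvec'].reshape(3); d=Rm.T@np.array([*n,1]); return o+d*(z-o[2])/d[2]
E
python3 - <<'E'
from h import *
a=cap('scene','s1');b=cap('side','d1')
for c in(a,b):
    print(-cv2.Rodrigues(c['rvec'])[0].T@c['tvec'].reshape(3))
s,p,r=tcp();print(s['t'],p,r.as_matrix().round(3).tolist(),s['ft_force'])
E
```

```text
pics
[ 1.0767587  -0.62408658  0.91907541]
[0.19657421 0.51378756 0.84515884]
0.1 [ 0.17999001 -0.62410361  0.30308504] [[0.961, 0.277, -0.001], [0.277, -0.961, 0.001], [-0.0, -0.002, -1.0]] [ 0.15582271  0.41760145 -0.20640142]
```

View pics/s1.png

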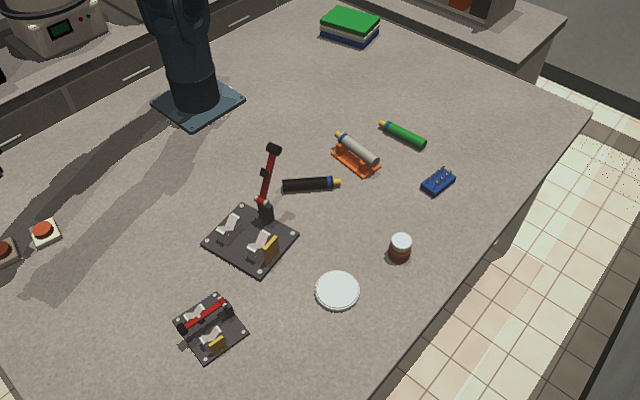

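View pics/d1.png

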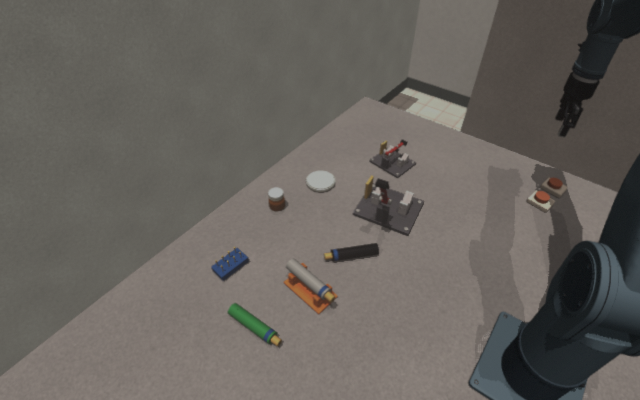

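Scene view: the spindle-like things are steel on the orange rest at (357,150), black at (310,184) and green at (403,135). The steel one is meant. The cradles are the large one at (250,240) and the small one at (211,328). The large one is meant, with its strap leaning back at (268,170). I'll confirm both in one enlarged crop.

Run:
```python
from h import *
c=load('s1'); im=c['img'][:,:,::-1]
a=cv2.resize(im[125:285,195:395],(800,640),interpolation=cv2.INTER_CUBIC)[:600]
cv2.imwrite('pics/s1c.png',a)
P=cloud(c)
for n,(u0,u1,v0,v1),(z0,z1) in [('spin',(325,390,125,180),(.04,.075)),('stop',(255,285,230,270),(.05,.09)),('plate',(195,305,195,282),(.006,.018)),('all',(195,305,195,282),(.05,.066))]:
    Q=P[v0:v1,u0:u1].reshape(-1,3); Z=c['z_map'][v0:v1,u0:u1].ravel(); Q=Q[(Z>0)&(Q[:,2]>z0)&(Q[:,2]<z1)]
    if n=='all': pass
    r=cv2.minAreaRect((Q[:,:2]*1000).astype(np.float32)); print(n,len(Q),Q.mean(0).round(4),Q[:,2].max().round(4),r)
```

```text
spin 614 [0.5383 0.1174 0.0554] 0.0659 ((527.7885131835938, 125.25726318359375), (54.74276351928711, 156.4655303955078), 81.1700668334961)
stop 282 [ 0.5828 -0.2527  0.0631] 0.081 ((573.9127197265625, -255.16836547851562), (51.58224868774414, 59.13322067260742), 11.037375450134277)
plate 2882 [ 0.5183 -0.2557  0.0121] 0.0179 ((514.536376953125, -256.3480224609375), (182.1801300048828, 171.51307678222656), 8.574259757995605)
all 450 [ 0.5296 -0.2544  0.0559] 0.0656 ((524.772216796875, -234.3401641845703), (143.02609252929688, 121.37918853759766), 8.402167320251465)
```

View pics/s1c.png

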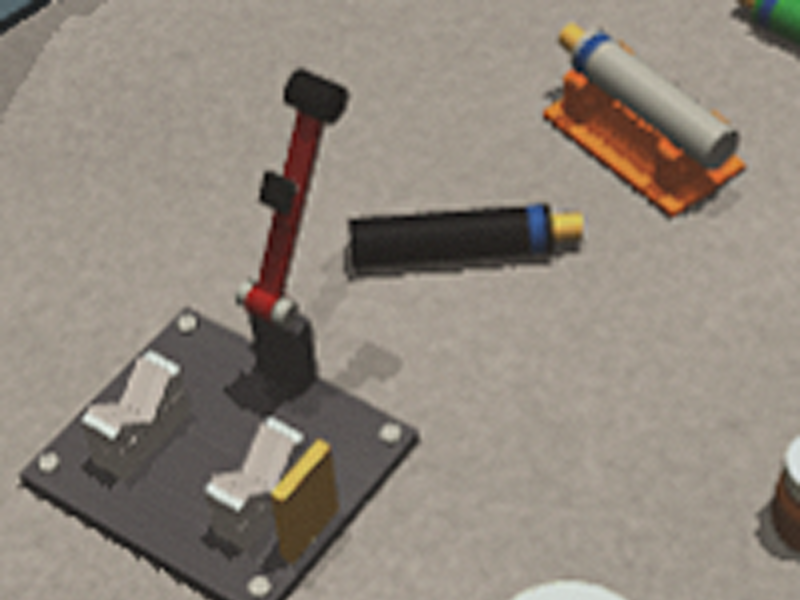

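The crop confirms the steel spindle on the orange rest, with its nose at the upper left (crop 570,37) and its rear at (730,150). It also confirms the large cradle, with the stop at (305,500) and the hinge at (265,300).

Run:
```python
from h import *
c=load('s1'); X=lambda u,v,z:(ray(c,195+u/4,125+v/4,z)*1000).round(1)[:2]
print('bolts',[X(*q,.015) for q in[(187,321),(48,462),(391,432),(260,585)]])
print('plate',[X(*q,.012) for q in[(188,307),(22,480),(418,437)]])
print('stop top',[X(*q,.076) for q in[(275,495),(325,443)]], 'hinge ends',[X(*q,.09) for q in[(240,292),(292,315)]])
print('V tops', [X(*q,.0586) for q in[(88,415),(115,438),(150,352),(178,370),(208,488),(240,508),(268,420),(300,440)]])
# spindle axis cylinder fit, from both cams
for f,(u0,u1,v0,v1) in [('s1',(325,390,125,180)),('d1',(280,345,255,310))]:
    c=load(f);P=cloud(c)[v0:v1,u0:u1].reshape(-1,3);P=P[(P[:,2]>.035)&(P[:,2]<.075)]
    im=c['img'][v0:v1,u0:u1].reshape(-1,3).astype(int)
    P0=cloud(c)[v0:v1,u0:u1].reshape(-1,3);m=(P0[:,2]>.042)&(P0[:,2]<.08)&(im.max(1)-im.min(1)<45)
    Q=P0[m]; 
    from scipy.optimize import least_squares
    def res(k): 
        d=np.array([np.cos(k[2]),np.sin(k[2])]); w=Q[:,:2]-k[:2]; l=w@[-d[1],d[0]]; return np.hypot(l,Q[:,2]-k[3])-.016
    s=least_squares(res,[.535,.12,-.2,.048],loss='soft_l1',f_scale=.001); k=s.x;d=np.array([np.cos(k[2]),np.sin(k[2])]);a=(Q[:,:2]-k[:2])@d
    print(f,len(Q),k.round(4),np.percentile(a,[0,2,98,100]).round(4),np.abs(s.fun).mean().round(4), [(k[:2]+d*t).round(4) for t in np.percentile(a,[1,99])])
```

```text
bolts [array([ 427.1, -196.3]), array([ 446.3, -323.1]), array([ 581.5, -173.6]), array([ 600.3, -298.3])]
plate [array([ 416.9, -186.8]), array([ 442.9, -340.5]), array([ 594.4, -164.1])]
stop top [array([ 597.4, -275.8]), array([ 593. , -233.5])] hinge ends [array([ 487.6, -196.7]), array([ 522.6, -188.8])]
V tops [array([ 468.2, -301.4]), array([ 492.1, -301.7]), array([ 459.8, -247.2]), array([ 482.1, -245.3]), array([ 556.5, -290. ]), array([ 579.4, -287.3]), array([ 547.4, -235.6]), array([ 571. , -233.3])]
s1 509 [-0.1474  0.2166 -0.1324  0.0467] [0.6105 0.627  0.7572 0.7596] 0.0018 [array([0.4672, 0.1347]), array([0.6037, 0.1166])]
d1 627 [ 0.3022  0.1553 -0.1294  0.0487] [0.1512 0.1692 0.2975 0.3022] 0.0013 [array([0.4529, 0.1357]), array([0.5994, 0.1166])]
```

```bash
cat >> h.py <<'E'
def go(x,y,z,yaw):
    s,p,r=tcp(); m=r.as_matrix(); d=(m.T@(np.array([x,y,z])-p))*1000
    c,sn=np.cos(yaw),np.sin(yaw); T=np.array([[c,sn,0],[sn,-c,0],[0,0,-1]])
    w=(r.inv()*R.from_matrix(T)).as_rotvec()
    print('t',round(s['t'],2),'p',p.round(4),'yaw',round(np.arctan2(m[1,0],m[0,0]),4),'F',np.round(s['ft_force'],1),'w',round(s['gripper_width']*1000,1),'grip',round(s['grasp_force'],1),'\n  shift',d.round(1),'turn',w.round(4))
def cr(x,y,z,o=(.5196,-.2677),a=.147):  # cradle mm -> world
    return np.array([o[0]+(x*np.cos(a)-y*np.sin(a))/1000,o[1]+(x*np.sin(a)+y*np.cos(a))/1000,z/1000])
E
python3 -c "
from h import *
go(.537,.125,.36,-.131)"
```

```text
t 0.1 p [ 0.18   -0.6241  0.3031] yaw 0.2809 F [ 0.2  0.4 -0.2] w 85.7 grip 0.0 
  shift [ 550.7 -620.9  -56. ] turn [-0.0015  0.0005  0.4119]
```

```bash
python3 -m inch '[[0,0,-40,0,0,0,85],[30,-30,-57,0,0,0,85],[551,-621,-57,0,0,0.41,85],[551,-621,-57,0,0,0.41,85],[551,-621,-57,0,0,0.41,85],[551,-621,-57,0,0,0.41,85],[551,-621,-57,0,0,0.41,85],[551,-621,-57,0,0,0.41,85],[551,-621,-57,0,0,0.41,85],[551,-621,-57,0,0,0.41,85]]'; python3 -c "
from h import *
go(.537,.125,.3,-.131)"
```

```text
t: 0.93
position: [0.3413, -0.288, 0.3599]
orientation: [0.0, 0.998, -0.065, -0.0]
ft_force: [1.1, -0.0, -0.3]
gripper_width: 0.0849
grasp_force: 0.0
t 0.93 p [ 0.3413 -0.288   0.3599] yaw -0.1293 F [ 1.1 -0.  -0.3] w 84.9 grip 0.0 
  shift [ 140.8 -434.8   59.8] turn [0.0002 0.0002 0.0017]
```

```bash
python3 -m inch '[[141,-435,10,0,0,0,85],[141,-435,10,0,0,0,85],[141,-435,10,0,0,0,85],[141,-435,10,0,0,0,85],[141,-435,10,0,0,0,85],[141,-435,10,0,0,0,85],[141,-435,10,0,0,0,85],[141,-435,10,0,0,0,85],[141,-435,30,0,0,0,85],[141,-435,60,0,0,0,85]]'; python3 -m inch '[[0,0,0,0,0,0,85],[0,0,0,0,0,0,85]]';  python3 -c "
from h import *
go(.537,.125,.2,-.131)"
```

```text
t: 1.77
position: [0.519, 0.0842, 0.3271]
orientation: [-0.001, 0.998, -0.064, 0.002]
ft_force: [1.0, -1.5, 0.2]
gripper_width: 0.0849
grasp_force: 0.0
t: 1.93
position: [0.5165, 0.0833, 0.3237]
orientation: [-0.0, 0.998, -0.062, -0.002]
ft_force: [-0.1, -0.6, 0.2]
gripper_width: 0.0848
grasp_force: 0.0
t 1.93 p [0.5165 0.0833 0.3237] yaw -0.1247 F [-0.1 -0.6  0.2] w 84.8 grip 0.0 
  shift [ 15.6 -43.9 123.7] turn [-0.0002  0.0033  0.0063]
```

```bash
python3 -m inch '[[16,-44,40,0,0,0.006,85],[16,-44,70,0,0,0.006,85],[16,-44,100,0,0,0.006,85],[16,-44,100,0,0,0.006,85],[16,-44,100,0,0,0.006,85],[16,-44,100,0,0,0.006,85]]';  python3 - <<'E'
from h import *
from scipy.optimize import least_squares
c=cap('wrist','w1');go(.537,.125,.12,-.131)
P=cloud(c).reshape(-1,3);im=c['img'].reshape(-1,3).astype(int)
m=(P[:,2]>.042)&(P[:,2]<.08)&(abs(P[:,0]-.537)<.09)&(abs(P[:,1]-.125)<.04)&(im.max(1)-im.min(1)<45)
Q=P[m];Q=Q[::max(1,len(Q)//3000)]
def res(k):
    l=(Q[:,:2]-[.537,k[0]])@[-np.sin(k[1]),np.cos(k[1])]; return np.hypot(l,Q[:,2]-k[2])-.016
s=least_squares(res,[.125,-.13,.048],loss='soft_l1',f_scale=.001);k=s.x;print(m.sum(),k,abs(s.fun).mean())
a=(Q[:,:2]-[.537,k[0]])@[np.cos(k[1]),np.sin(k[1])];print(np.percentile(a,[0,1,50,99,100]))
E
```

```text
t: 2.43
position: [0.5395, 0.1215, 0.2272]
orientation: [0.0, 0.998, -0.068, 0.001]
ft_force: [1.1, -0.2, 0.5]
gripper_width: 0.085
grasp_force: 0.0
t 2.48 p [0.5399 0.1218 0.2278] yaw -0.1371 F [-0.3  0.3  0. ] w 85.2 grip 0.0 
  shift [ -3.7  -2.7 107.8] turn [-0.0006 -0.0035 -0.0061]
5076 [ 0.12548028 -0.12230879  0.04781694] 0.00046454323910017855
[-0.08617715 -0.06475867  0.00981855  0.06363861  0.06407983]
```

View pics/w1.png

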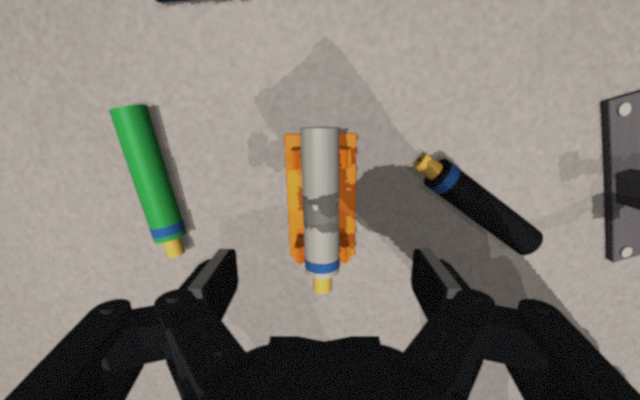

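The wrist view shows the steel spindle (320,195) centred between the fingers, nose down at (322,285). The fit gives centre (0.536, 0.1256), axis z 47.8 mm and yaw -0.122, which agrees with the given height. I'll descend and grip.

```bash
python3 -c "
from h import *
go(.536,.1256,.1,-.1223)"; python3 -m inch '[[-4,-3,30,0,0,-0.012,85],[-4,-3,60,0,0,-0.014,85],[-4,-3,85,0,0,-0.014,85],[-4,-3,105,0,0,-0.014,85],[-4,-3,118,0,0,-0.014,85],[-4,-3,126,0,0,-0.014,85],[-4,-3,127,0,0,-0.014,85],[-4,-3,127,0,0,-0.014,85],[-4,-3,127,0,0,-0.014,85]]'; python3 -c "
from h import *
go(.536,.1256,.1,-.1223)"
```

```text
t 2.48 p [0.5399 0.1218 0.2278] yaw -0.1371 F [-0.3  0.3  0. ] w 85.2 grip 0.0 
  shift [ -4.8  -3.2 127.8] turn [-0.0005 -0.0035 -0.0148]
t: 3.23
position: [0.536, 0.1264, 0.0997]
orientation: [-0.0, 0.998, -0.061, 0.001]
ft_force: [0.2, 0.0, -0.4]
gripper_width: 0.0849
grasp_force: 0.0
t 3.23 p [0.536  0.1264 0.0997] yaw -0.1214 F [ 0.2  0.  -0.4] w 84.9 grip 0.0 
  shift [ 0.1  0.8 -0.3] turn [-0.0008 -0.0022  0.0009]
```

```bash
python3 -m inch '[[0,1,0,0,0,0,60],[0,1,0,0,0,0,40],[0,1,0,0,0,0,20],[0,1,0,0,0,0,20],[0,1,0,0,0,0,20],[0,1,0,0,0,0,20],[0,1,0,0,0,0,20],[0,1,0,0,0,0,20],[0,1,0,0,0,0,20],[0,1,0,0,0,0,20]]'
```

```text
t: 4.07
position: [0.5351, 0.1254, 0.0987]
orientation: [-0.0, 0.998, -0.061, 0.0]
ft_force: [-1.3, -0.5, 5.5]
gripper_width: 0.0302
grasp_force: 58.9
```

```bash
python3 -m inch '[[0,0,-5,0,0,0,20],[0,0,-15,0,0,0,20],[0,0,-40,0,0,0,20],[0,0,-70,0,0,0,20],[0,0,-105,0,0,0,20],[0,0,-145,0,0,0,20],[0,0,-185,0,0,0,20],[0,0,-220,0,0,0,20],[0,0,-240,0,0,0,20],[0,0,-240,0,0,0,20]]';python3 -c "
from h import *
x=cr(0,0,340);go(*x,.147)"
```

```text
t: 4.9
position: [0.5365, 0.126, 0.3436]
orientation: [-0.001, 0.998, -0.061, 0.004]
ft_force: [0.8, 0.8, -5.0]
gripper_width: 0.0305
grasp_force: 60.2
t 4.9 p [0.5365 0.126  0.3436] yaw -0.1211 F [ 0.8  0.8 -5. ] w 30.5 grip 60.2 
  shift [ 30.7 392.9   2.8] turn [-0.0018 -0.0084 -0.2681]
```

```bash
python3 -m inch '[[2,20,2,0,0,-0.02,20],[5,50,2,0,0,-0.05,20],[8,85,2,0,0,-0.08,20],[11,120,2,0,0,-0.11,20],[14,155,2,0,0,-0.14,20],[17,190,2,0,0,-0.17,20],[20,225,2,0,0,-0.2,20],[23,260,2,0,0,-0.23,20],[26,295,2,0,0,-0.25,20],[28,325,2,0,0,-0.267,20]]'; python3 -m inch '[[2,30,0,0,0,0,20],[3,50,0,0,0,0,20],[3,60,0,0,0,0,20],[3,60,0,0,0,0,20],[3,60,0,0,0,0,20]]';python3 - <<'E'
from h import *
x=cr(0,0,240);go(*x,.147);c=cap('wrist','w2')
s,p,r=tcp()
P=cloud(c).reshape(-1,3)
m=(P[:,2]>.006)&(P[:,2]<.018);print(P[m].mean(0))
E
```

```text
t: 5.73
position: [0.5217, -0.2033, 0.3346]
orientation: [-0.0, 0.997, 0.073, -0.002]
ft_force: [0.2, 0.3, -4.1]
gripper_width: 0.0305
grasp_force: 60.2
t: 6.15
position: [0.5346, -0.2584, 0.3351]
orientation: [-0.001, 0.997, 0.073, -0.001]
ft_force: [0.9, 0.2, -5.0]
gripper_width: 0.0302
grasp_force: 60.3
t 6.15 p [ 0.5346 -0.2584  0.3351] yaw 0.1462 F [ 0.9  0.2 -5. ] w 30.2 grip 60.3 
  shift [-16.    7.2  95.1] turn [-0.0022  0.0017 -0.0008]
[ 0.57403773 -0.22112118  0.01057393]
```

View pics/w2.png

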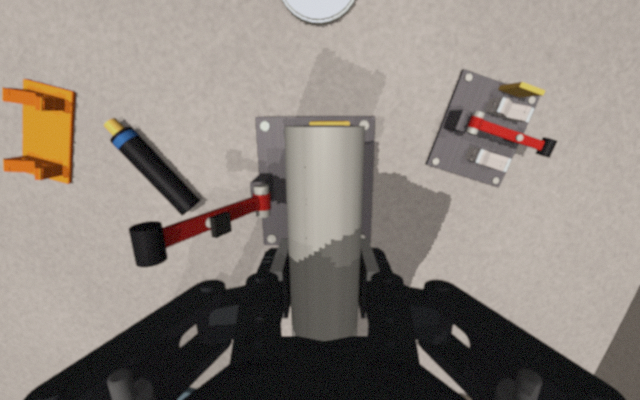

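The view shows the spindle held straight over the cradle, with the stop's top edge visible at (330,123) ahead of the rear face. Bolts are at (265,126), (364,125) and (271,239), and the knob is at (148,244). I'll check these against the scene estimate.

Run:
```python
from h import *
c=load('w2')
X=lambda u,v,z:(ray(c,u,v,z)*1000).round(1)[:2]
b=[X(*q,.015) for q in[(271,239),(265,126),(364,125)]];print('bolts',b)
print('plate corners',X(257,116,.012),X(375,115,.012),'stop',X(309,123,.076),X(350,123,.076),'hinge',X(261,181,.09),X(263,203,.09))
print('scene bolts [427.1,-196.3] [581.5,-173.6] [600.3,-298.3]')
# spindle held: fit
from scipy.optimize import least_squares
s,p,r=tcp()
def fit(P,c0,z0):
    P=P.reshape(-1,3);m=(abs(P[:,2]-z0-.008)<.02)&(np.hypot(*(P[:,:2]-c0).T)<.09)
    Q=P[m];Q=Q[::max(1,len(Q)//3000)]
    def res(k):
        l=(Q[:,:2]-[c0[0],k[0]])@[-np.sin(k[1]),np.cos(k[1])];h=Q[:,2]-k[2]-k[3]*(Q[:,0]-c0[0]); return np.hypot(l,h)-.016
    q=least_squares(res,[c0[1],.147,z0,0],loss='soft_l1',f_scale=.001);k=q.x
    a=(Q[:,:2]-[c0[0],k[0]])@[np.cos(k[1]),np.sin(k[1])];print(len(Q),k.round(4),abs(q.fun).mean().round(5),'a range',np.percentile(a,[0,1,99,100]).round(4))
fit(cloud(c),p[:2],p[2]-.054)
```

```text
bolts [array([ 424.4, -196.5]), array([ 579.2, -173.6]), array([ 598.8, -298.8])]
plate corners [ 590.  -161.7] [ 613.2 -310.9] stop [ 593.  -231.9] [ 599.4 -275.6] hinge [ 525.2 -189. ] [ 500.6 -193.4]
scene bolts [427.1,-196.3] [581.5,-173.6] [600.3,-298.3]
3108 [-0.2576  0.144   0.2844 -0.0066] 0.00198 a range [-0.0308 -0.0234  0.0653  0.0656]
```

Run:
```python
from h import *
for f in('s1','d1'):
    P=cloud(load(f)).reshape(-1,3);o=np.array([.5188,-.2675]);a=.146
    w=P[:,:2]-o;x=w@[np.cos(a),np.sin(a)]*1000;y=w@[-np.sin(a),np.cos(a)]*1000;z=P[:,2]*1000
    for xc in(-45,45):
        m=(abs(x-xc)<9)&(abs(y)<28)&(z>36)&(z<62)
        L=m&(z<56)&(z>41)&(y<-3);Rr=m&(z<56)&(z>41)&(y>3)
        # wall: z=37.4+|y-y0|
        print(f,xc,m.sum(),'left y0',np.median(y[L]+z[L]-37.4).round(1) if L.sum() else None,L.sum(),'right y0',np.median(y[Rr]-z[Rr]+37.4).round(1) if Rr.sum() else None,Rr.sum())
    m=(abs(y)<15)&(z>62)&(z<73)&(x>60)&(x<95);print('stop face x',np.percentile(x[m],[2,10,50,90,98]).round(1),m.sum())
    m=(x>68)&(x<92)&(z>66)&(z<80)&(abs(y)<35);print('stop y',np.percentile(y[m],[1,99]).round(1), 'x',np.percentile(x[m],[2,98]).round(1))
    m=(abs(z-12)<4)&(abs(x)<100)&(abs(y)<110);print('plate',np.percentile(x[m],[.5,99.5]).round(1),np.percentile(y[m],[.5,99.5]).round(1))
```

```text
s1 -45 210 left y0 -4.7 60 right y0 2.1 72
s1 45 218 left y0 -4.9 64 right y0 3.2 85
stop face x [78.7 79.4 80.7 81.4 81.8] 28
stop y [-20.   22.9] x [72.2 81.5]
plate [-92.4  87.6] [-58.7  94.5]
d1 -45 77 left y0 1.5 38 right y0 13.7 3
d1 45 30 left y0 0.1 8 right y0 10.1 1
stop face x [73.5 73.6 74.1 74.4 74.4] 5
stop y [-15.6  25.8] x [72.5 82.7]
plate [-92.5  86.3] [-57.7  97.6]
```

```bash
sed -i 's/o=(.5196,-.2677),a=.147/o=(.5168,-.2677),a=.146/' h.py; python3 -c "
from h import *
x=cr(1,0,125);go(*x,.146)"
```

```text
t 6.2 p [ 0.5349 -0.2575  0.3355] yaw 0.1479 F [-0.8  0.5 -3.5] w 30.5 grip 60.3 
  shift [-18.2   7.9 210.5] turn [-0.0023  0.0011  0.0019]
```

```bash
python3 -m inch '[[-10,4,10,0,0,0,20],[-18,8,40,0,0,0,20],[-18,8,75,0,0,0,20],[-18,8,110,0,0,0,20],[-18,8,140,0,0,0,20],[-18,8,165,0,0,0,20],[-18,8,185,0,0,0,20],[-18,8,198,0,0,0,20],[-18,8,205,0,0,0,20],[-18,8,205,0,0,0,20]]'; python3 -m inch '[[0,0,0,0,0,0,20],[0,0,0,0,0,0,20]]'
python3 - <<'E'
from h import *
s=[manip.state() for _ in range(3)]
x=cr(1,0,111);go(*x,.146)
c=cap('scene','s2');d=cap('side','d2');w=cap('wrist','w3')
A=cv2.resize(c['img'][170:290,190:310],(400,400),interpolation=2);B=cv2.resize(d['img'][150:250,340:440],(400,400),interpolation=2)
cv2.imwrite('pics/m2.png',np.hstack([A,B])[:,:,::-1])
E
```

```text
t: 7.03
position: [0.5182, -0.2688, 0.1304]
orientation: [-0.001, 0.997, 0.074, -0.001]
ft_force: [0.4, 0.1, -4.4]
gripper_width: 0.0302
grasp_force: 60.3
t: 7.2
position: [0.5195, -0.2703, 0.1328]
orientation: [0.001, 0.997, 0.073, 0.001]
ft_force: [0.5, 0.1, -4.3]
gripper_width: 0.0302
grasp_force: 60.3
t 7.2 p [ 0.5195 -0.2703  0.1328] yaw 0.1461 F [ 0.5  0.1 -4.3] w 30.2 grip 60.3 
  shift [-1.3 -3.  21.8] turn [ 0.0013 -0.0022  0.0001]
```

View pics/m2.png

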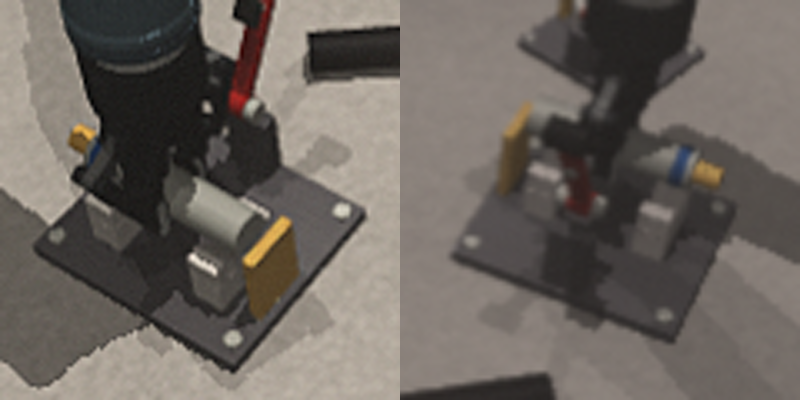

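The pictures show the spindle above both V blocks with its nose away from the brass stop and its rear clear of the stop. I'll lower it slowly.

```bash
python3 -m inch '[[0,-1,4,0,0,0,20],[0,-2,8,0,0,0,20],[0,-2,12,0,0,0,20],[0,-2,14,0,0,0,20],[0,-2,16,0,0,0,20],[0,-2,16,0,0,0,20],[0,-2,16,0,0,0,20]]';python3 -m inch '[[0,0,1,0,0,0,20],[0,0,2,0,0,0,20],[0,0,2,0,0,0,20]]'
```

```text
t: 7.93
position: [0.5181, -0.2682, 0.1151]
orientation: [-0.0, 0.997, 0.073, -0.0]
ft_force: [-0.6, -1.0, -3.2]
gripper_width: 0.0305
grasp_force: 60.3
t: 8.18
position: [0.5183, -0.2682, 0.1134]
orientation: [-0.0, 0.997, 0.073, 0.0]
ft_force: [0.4, 1.0, -3.5]
gripper_width: 0.0306
grasp_force: 60.4
```

```bash
python3 -m inch '[[0,0,0.5,0,0,0,20],[0,0,1,0,0,0,20],[0,0,1,0,0,0,20]]'
```

```text
t: 8.43
position: [0.5184, -0.268, 0.1129]
orientation: [-0.0, 0.997, 0.073, 0.0]
ft_force: [-2.4, 2.4, 4.1]
gripper_width: 0.0303
grasp_force: 61.2
```

```bash
python3 -m inch '[[0,-0.5,0,0,0,0,20],[0,-0.8,0.3,0,0,0,20],[0,-0.8,0.3,0,0,0,20]]'
```

```text
t: 8.68
position: [0.5184, -0.2673, 0.1123]
orientation: [0.0, 0.997, 0.073, 0.0]
ft_force: [-1.9, 2.2, 3.9]
gripper_width: 0.0304
grasp_force: 60.9
```

```bash
python3 -m inch '[[0,-0.5,0.2,0,0,0,20],[0,-1,0.5,0,0,0,20],[0,-1,0.5,0,0,0,20]]'
```

```text
t: 8.93
position: [0.5183, -0.2665, 0.1116]
orientation: [0.0, 0.997, 0.073, 0.0]
ft_force: [1.3, 0.0, 1.7]
gripper_width: 0.0303
grasp_force: 60.9
```

```bash
python3 -m inch '[[0,0,0.4,0,0,0,20],[0,0,0.8,0,0,0,20],[0,0,0.8,0,0,0,20]]'
```

```text
t: 9.18
position: [0.5184, -0.2666, 0.1115]
orientation: [0.0, 0.997, 0.073, 0.0]
ft_force: [-2.0, 1.3, 8.9]
gripper_width: 0.0303
grasp_force: 61.8
```

```bash
python3 -m inch '[[0,0,-0.8,0,0,0,20],[0,0,-0.8,0,0,0,34],[0,0,-0.8,0,0,0,38],[0,0,-0.8,0,0,0,42],[0,0,-0.8,0,0,0,42],[0,0,-0.8,0,0,0,42]]'
python3 - <<'E'
from h import *
go(*cr(10,0,111),.146)
from scipy.optimize import least_squares
for f in ('scene','side','wrist'):
    c=cap(f,f+'4');P=cloud(c).reshape(-1,3);im=c['img'].reshape(-1,3).astype(int)
    w=P[:,:2]-cr(0,0,0)[:2];x=w@[np.cos(.146),np.sin(.146)]*1000;y=w@[-np.sin(.146),np.cos(.146)]*1000;z=P[:,2]*1000
    m=(abs(y)<13)&(z>64)&(z<82)&(((x>30)&(x<72))|((x<-30)&(x>-62)))&(im.max(1)-im.min(1)<45)&(im.min(1)>60)
    if m.sum()<20: print(f,m.sum());continue
    res=lambda k:np.hypot(y[m]-k[0]-k[1]*x[m],z[m]-k[2]-k[3]*x[m])-16
    q=least_squares(res,[0,0,60,0],loss='soft_l1');print(f,m.sum(),q.x.round(3),abs(q.fun).mean().round(2),np.percentile(x[m],[1,99]))
E
```

```text
t: 9.68
position: [0.5178, -0.2665, 0.1114]
orientation: [-0.0, 0.997, 0.073, -0.0]
ft_force: [0.2, -0.7, 0.7]
gripper_width: 0.042
grasp_force: 0.0
t 9.68 p [ 0.5178 -0.2665  0.1114] yaw 0.1457 F [ 0.2 -0.7  0.7] w 42.0 grip 0.0 
  shift [8.8 1.  0.4] turn [-0.0001  0.0003 -0.0003]
scene 201 [ 2.8320e+00 -2.0000e-03  6.0925e+01 -5.0000e-03] 1.29 [-61.27785401  67.96249347]
side 74 [-8.3100e-01 -1.1000e-02  6.2234e+01  6.0000e-03] 1.33 [-61.75086783  68.29461444]
wrist 6677 [ 1.8490e+00  9.0000e-03  6.0248e+01 -1.0000e-03] 0.44 [30.38447766 67.34332756]
```

Seated: the axis is at z about 60 mm, level, and unloaded. I'll regrip and slide it.

```bash
python3 -m inch '[[0,0,0,0,0,0.004,34],[0,0,0,0,0,0.004,20],[0,0,0,0,0,0.004,20],[0,0,0,0,0,0.004,20],[0,0,0,0,0,0.004,20]]'; python3 -m inch '[[1,0,0,0,0,0,20],[2,0,0,0,0,0,20],[3,0,0,0,0,0,20],[4,0,0,0,0,0,20],[4,0,0,0,0,0,20]]'
```

```text
t: 10.25
position: [0.5179, -0.2663, 0.1117]
orientation: [-0.0, 0.997, 0.071, -0.0]
ft_force: [-1.9, 2.1, 5.5]
gripper_width: 0.0302
grasp_force: 59.0
t: 10.67
position: [0.5184, -0.2663, 0.1116]
orientation: [-0.0, 0.998, 0.07, -0.004]
ft_force: [-13.1, 1.3, 16.9]
gripper_width: 0.0303
grasp_force: 60.5
```

```bash
python3 -m inch '[[0,0,-0.5,0,0,0,20],[0,0,-1,0,0,0,20],[0,0,-1,0,0,0,20],[0,0,-1,0,0,0,20]]'
python3 - <<'E'
from h import *
go(*cr(10,0,111),.146);c=cap('wrist','w5');cv2.imwrite('pics/w5c.png',cv2.resize(c['img'][60:260,200:440],(720,600),interpolation=2)[:,:,::-1])
E
```

```text
t: 11.0
position: [0.5189, -0.2662, 0.1117]
orientation: [-0.0, 0.998, 0.07, -0.003]
ft_force: [-8.0, 0.8, 5.6]
gripper_width: 0.0306
grasp_force: 59.1
t 11.0 p [ 0.5189 -0.2662  0.1117] yaw 0.1411 F [-8.   0.8  5.6] w 30.6 grip 59.1 
  shift [7.7 1.1 0.7] turn [-0.0013  0.0063 -0.0049]
```

View pics/w5c.png

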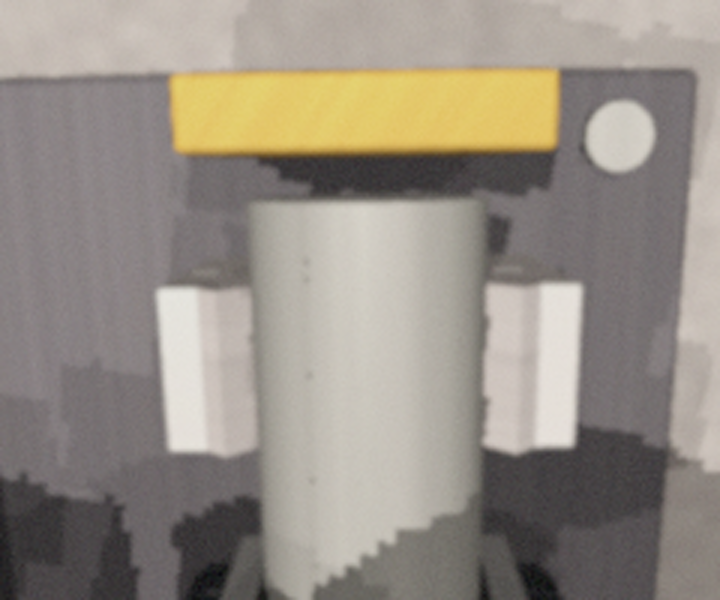

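The crop shows the rear face still about 5 mm short of the stop (gap at y 155–200) and the spindle seated evenly between the white block tops. Friction and arm compliance are holding it, so I'll advance in small steps.

```bash
python3 -m inch '[[0.5,0,-0.5,0,0,0,20],[1,0,-0.5,0,0,0,20],[1.5,0,-0.5,0,0,0,20],[1.5,0,-0.5,0,0,0,20]]'
```

```text
t: 11.38
position: [0.5236, -0.2655, 0.1126]
orientation: [-0.0, 0.997, 0.071, 0.0]
ft_force: [0.5, 0.4, -4.2]
gripper_width: 0.031
grasp_force: 59.5
```

```bash
python3 -m inch '[[0,0,0.5,0,0,0,20],[0,0,0.9,0,0,0,20],[0.5,0,0.9,0,0,0,20],[1,0,0.9,0,0,0,20],[1,0,0.9,0,0,0,20]]'
```

```text
t: 11.8
position: [0.5241, -0.2654, 0.112]
orientation: [-0.0, 0.997, 0.071, -0.0]
ft_force: [-0.6, -0.1, -3.4]
gripper_width: 0.0302
grasp_force: 59.5
```

```bash
python3 -m inch '[[0,0,0.3,0,0,0,20],[0.5,0,0.5,0,0,0,20],[1,0,0.5,0,0,0,20],[1,0,0.5,0,0,0,20]]'
```

```text
t: 12.13
position: [0.5242, -0.2654, 0.1119]
orientation: [-0.0, 0.997, 0.071, -0.001]
ft_force: [-5.9, 2.0, 5.0]
gripper_width: 0.0303
grasp_force: 60.3
```

```bash
python3 -m inch '[[0.7,0,-0.4,0,0,0,20],[1.4,0,-0.4,0,0,0,20],[1.4,0,-0.4,0,0,0,20]]'
python3 - <<'E'
from h import *
go(*cr(10,0,111),.146);c=cap('wrist','w6');cv2.imwrite('pics/w6c.png',cv2.resize(c['img'][70:150,240:400],(640,320),interpolation=2)[:,:,::-1])
E
```

```text
t: 12.38
position: [0.5244, -0.2654, 0.1118]
orientation: [-0.0, 0.998, 0.071, -0.003]
ft_force: [-8.6, 1.2, 5.0]
gripper_width: 0.0308
grasp_force: 60.4
t 12.38 p [ 0.5244 -0.2654  0.1118] yaw 0.1413 F [-8.6  1.2  5. ] w 30.8 grip 60.4 
  shift [2.2 1.1 0.8] turn [-0.0009  0.0053 -0.0047]
```

View pics/w6c.png

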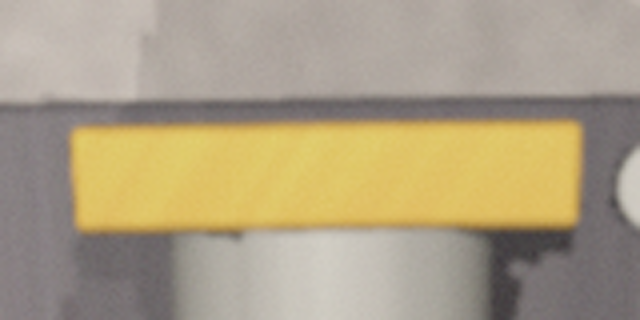

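The crop shows the spindle's rear edge at the stop's edge (y about 230), with virtually no gap. I'll push a little more to make sure it is home.

```bash
python3 -m inch '[[0.7,0,-0.4,0,0,0,20],[1.4,0,-0.5,0,0,0,20],[1.4,0,-0.5,0,0,0,20]]';python3 -m inch '[[0.7,0,-0.4,0,0,0,20],[1.4,0,-0.5,0,0,0,20],[1.4,0,-0.5,0,0,0,20]]'
```

```text
t: 12.68
position: [0.5246, -0.2654, 0.1119]
orientation: [-0.0, 0.998, 0.07, -0.004]
ft_force: [-11.0, 0.6, 4.1]
gripper_width: 0.0303
grasp_force: 60.3
t: 12.93
position: [0.5247, -0.2654, 0.1119]
orientation: [-0.001, 0.998, 0.07, -0.005]
ft_force: [-12.9, 1.3, 3.9]
gripper_width: 0.0306
grasp_force: 60.2
```

```bash
python3 -m inch '[[0.8,0,-0.4,0,0,0,20],[1.6,0,-0.8,0,0,0,20],[2.4,0,-1,0,0,0,20],[2.4,0,-1,0,0,0,20]]'; python3 -m inch '[[-3,0,0.4,0,0,0,20],[-5,0,0.8,0,0,0,20],[-6,0,1,0,0,0,20],[-6,0,1,0,0,0,32],[-6,0,1,0,0,0,37],[-6,0,1,0,0,0,45],[-6,0,1,0,0,0,60],[-6,0,1,0,0,0,60]]'
python3 - <<'E'
from h import *
go(*cr(10,0,111),.146);c=cap('wrist','w7');cv2.imwrite('pics/w7c.png',cv2.resize(c['img'][70:220,220:420],(800,600),interpolation=2)[:,:,::-1])
E
```

```text
t: 13.27
position: [0.525, -0.2655, 0.1119]
orientation: [-0.001, 0.998, 0.07, -0.007]
ft_force: [-16.5, -0.6, 1.3]
gripper_width: 0.0301
grasp_force: 60.0
t: 13.93
position: [0.5271, -0.2654, 0.1137]
orientation: [0.0, 0.997, 0.071, 0.001]
ft_force: [-0.6, 0.1, -0.4]
gripper_width: 0.0601
grasp_force: 0.0
t 13.93 p [ 0.5271 -0.2654  0.1137] yaw 0.1421 F [-0.6  0.1 -0.4] w 60.1 grip 0.0 
  shift [-0.5  0.8  2.7] turn [ 0.0009 -0.0022 -0.0039]
```

View pics/w7c.png

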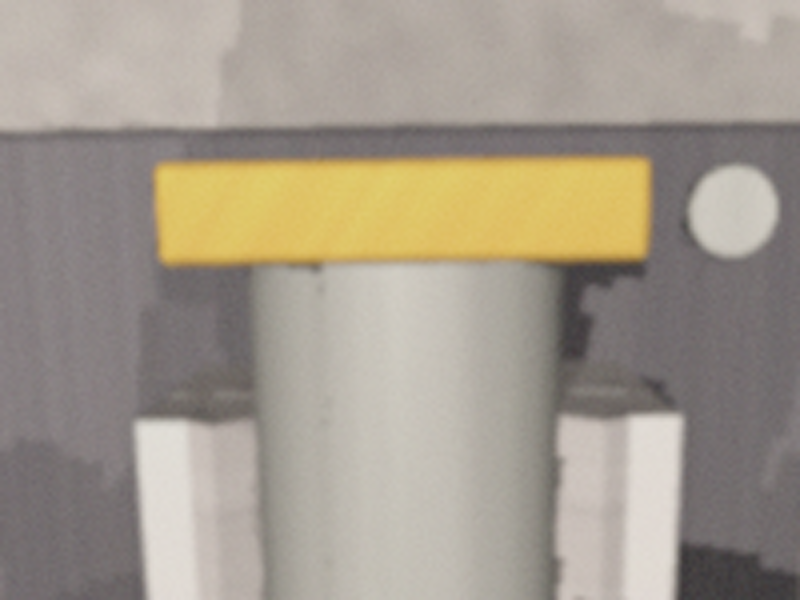

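The crop shows the rear face flush against the stop (y about 262) and the spindle released in the V. Next I'll retreat upward and locate the knob.

```bash
python3 -m inch '[[0,0,0,0,0,0,85],[0,0,0,0,0,0,85],[0,0,-30,0,0,0,85],[0,0,-70,0,0,0,85],[0,0,-110,0,0,0,85],[0,0,-150,0,0,0,85],[0,0,-190,0,0,0,85],[0,0,-205,0,0,0,85],[0,0,-205,0,0,0,85],[0,0,-205,0,0,0,85]]'
python3 - <<'E'
from h import *
print(manip.state()['joint_pos'])
x=cr(0,129,330,o=(.516,-.2668));print(x)
go(*x,.146+np.pi/2);go(*x,.146-np.pi/2)
for f,w in (('scene','s8'),('side','d8'),('wrist','w8')):
    c=cap(f,w);P=cloud(c).reshape(-1,3);im=c['img'].reshape(-1,3).astype(int)
    m=(np.hypot(P[:,0]-x[0],P[:,1]-x[1])<.035)&(abs(P[:,2]-.208)<.018)&(im.max(1)<70)
    Q=P[m];
    if m.sum()>5:
        u=(Q[:,:2]-x[:2])@[np.cos(.146),np.sin(.146)];v=(Q[:,:2]-x[:2])@[-np.sin(.146),np.cos(.146)]
        print(f,m.sum(),'along',np.percentile(u,[2,98]).round(4),'y',np.percentile(v,[2,98]).round(4),'z',np.percentile(Q[:,2],[2,98]).round(4))
E
```

```text
t: 14.82
position: [0.5262, -0.2655, 0.3188]
orientation: [0.001, 0.997, 0.071, 0.001]
ft_force: [-0.4, 0.9, -0.6]
gripper_width: 0.0851
grasp_force: 0.0
[ 0.64412383  0.43963081 -0.33870505  1.67576346  0.16407856  1.0521751
 -1.1751831 ]
[ 0.49723284 -0.13917244  0.33      ]
t 14.82 p [ 0.5262 -0.2655  0.3188] yaw 0.1417 F [-0.4  0.9 -0.6] w 85.1 grip 0.0 
  shift [ -10.8 -129.1  -11.4] turn [ 2.2000e-03 -2.0000e-04 -1.5751e+00]
t 14.82 p [ 0.5262 -0.2655  0.3188] yaw 0.1417 F [-0.4  0.9 -0.6] w 85.1 grip 0.0 
  shift [ -10.8 -129.1  -11.4] turn [-2.0000e-04 -2.2000e-03  1.5665e+00]
scene 141 along [-0.014   0.0138] y [-0.0038  0.0149] z [0.1958 0.2159]
side 89 along [-0.0146  0.0105] y [0.0039 0.0195] z [0.1998 0.2177]
wrist 1637 along [-0.0142  0.0122] y [-0.0021  0.015 ] z [0.1985 0.2163]
```

```bash
python3 -m inch '[[-2,-10,-11,0,0,-0.12,85],[-4,-30,-11,0,0,-0.24,85],[-6,-50,-11,0,0,-0.36,85],[-8,-70,-11,0,0,-0.48,85],[-10,-90,-11,0,0,-0.6,85],[-11,-110,-11,0,0,-0.72,85],[-11,-125,-11,0,0,-0.84,85],[-11,-132,-11,0,0,-0.96,85],[-11,-135,-11,0,0,-1.08,85],[-11,-135,-11,0,0,-1.2,85]]';python3 -m inch '[[0,0,0,0,0,-0.12,85],[0,0,0,0,0,-0.24,85],[0,0,0,0,0,-0.36,85],[0,0,0,0,0,-0.37,85],[0,0,0,0,0,-0.37,85],[0,0,0,0,0,-0.37,85]]'
python3 - <<'E'
from h import *
x=cr(-.5,135,260,o=(.516,-.2668));go(*x,.146+np.pi/2);print(manip.state()['joint_pos'])
c=cap('wrist','w9')
P=cloud(c).reshape(-1,3);im=c['img'].reshape(-1,3).astype(int)
m=(np.hypot(P[:,0]-x[0],P[:,1]-x[1])<.035)&(abs(P[:,2]-.208)<.018)&(im.max(1)<70)
Q=P[m];u=(Q[:,:2]-x[:2])@[np.cos(.146),np.sin(.146)];v=(Q[:,:2]-x[:2])@[-np.sin(.146),np.cos(.146)]
print(m.sum(),'along',np.percentile(u,[2,98]).round(4),'y',np.percentile(v,[2,98]).round(4),'z',np.percentile(Q[:,2],[2,98]).round(4))
E
```

```text
t: 15.8
position: [0.4953, -0.1319, 0.3277]
orientation: [-0.001, 0.781, 0.625, -0.001]
ft_force: [-0.0, -1.1, -0.9]
gripper_width: 0.0851
grasp_force: 0.0
t: 16.3
position: [0.4956, -0.1332, 0.3283]
orientation: [-0.001, 0.657, 0.754, -0.0]
ft_force: [-0.3, -0.4, 0.8]
gripper_width: 0.0844
grasp_force: 0.0
t 16.3 p [ 0.4956 -0.1332  0.3283] yaw 1.7085 F [-0.3 -0.4  0.8] w 84.4 grip 0.0 
  shift [-0.2  0.3 68.3] turn [-0.0011 -0.0008 -0.0083]
[ 0.75109504  0.35922221 -0.71140524  1.83816654  0.26813597  1.04361094
  0.07212755]
1333 along [-0.0145  0.0122] y [-0.0055  0.0143] z [0.2041 0.2162]
```

View pics/w9.png

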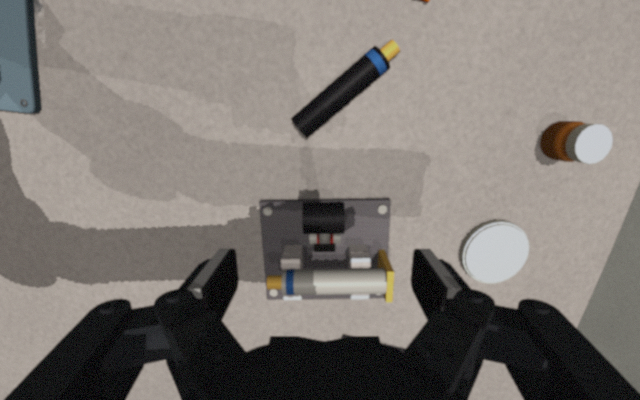

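The view shows the knob at (323,218), centred between the fingers, and the spindle lying in the cradle at the stop. I'll descend and pinch it.

```bash
python3 -m inch '[[3,0,25,0,0,-0.008,85],[3,0,45,0,0,-0.008,85],[3,0,60,0,0,-0.008,85],[3,0,70,0,0,-0.008,85],[3,0,70,0,0,-0.008,60],[3,0,70,0,0,-0.008,45],[3,0,70,0,0,-0.008,36],[3,0,70,0,0,-0.008,36],[3,0,70,0,0,-0.008,36]]'; python3 -m inch '[[0,0,0,0,0,0,20],[0,0,0,0,0,0,18],[0,0,0,0,0,0,18],[0,0,0,0,0,0,18],[0,0,0,0,0,0,18]]'; python3 -c "
from h import *
x=cr(-.5,138,258,o=(.516,-.2668));go(*x,.146+np.pi/2)"
```

```text
t: 17.1
position: [0.496, -0.1304, 0.2598]
orientation: [0.001, 0.653, 0.758, 0.0]
ft_force: [1.2, 0.1, 0.3]
gripper_width: 0.0359
grasp_force: 0.0
t: 17.52
position: [0.4948, -0.1303, 0.2597]
orientation: [-0.0, 0.653, 0.758, -0.001]
ft_force: [-5.9, 0.6, 7.8]
gripper_width: 0.027
grasp_force: 59.2
t 17.52 p [ 0.4948 -0.1303  0.2597] yaw 1.7197 F [-5.9  0.6  7.8] w 27.0 grip 59.2 
  shift [-0.1  0.6  1.7] turn [-0.0019  0.0007  0.0029]
```

```bash
python3 -m inch '[[-5.5,-0.5,-2.8,0,0,0,18],[-11.8,-1,-5.4,0,0,0,18],[-18,-1,-7.6,0,0,0,18],[-24.1,-1,-9.6,0,0,0,18],[-30.4,-1,-11.2,0,0,0,18],[-36.8,-1,-12.6,0,0,0,18],[-43.2,-1,-13.5,0,0,0,18],[-49.7,-1,-14.2,0,0,0,18],[-56.2,-1,-14.5,0,0,0,18],[-62.6,-1,-14.6,0,0,0,18]]'
```

```text
t: 18.35
position: [0.5036, -0.1884, 0.2743]
orientation: [-0.002, 0.651, 0.759, 0.001]
ft_force: [-6.1, 11.5, 10.4]
gripper_width: 0.0272
grasp_force: 60.0
```

```bash
python3 -m inch '[[-6.5,-0.5,-0.7,0,0,0,18],[-13,-0.5,-0.1,0,0,0,18],[-19.4,-0.5,0.9,0,0,0,18],[-25.8,-0.5,2.1,0,0,0,18],[-32.1,-0.5,3.7,0,0,0,18],[-38.3,-0.5,5.6,0,0,0,18],[-44.4,-0.5,7.8,0,0,0,18],[-50.4,-0.5,10.3,0,0,0,18],[-56.3,-0.5,13.1,0,0,0,18],[-62,-0.5,16.2,0,0,0,18]]'
```

```text
t: 19.18
position: [0.5134, -0.2526, 0.2592]
orientation: [0.0, 0.652, 0.758, 0.001]
ft_force: [-3.5, 4.1, 13.7]
gripper_width: 0.0273
grasp_force: 59.6
```

```bash
python3 -m inch '[[-5.6,0,3.4,0,0,0,18],[-10.9,0,7,0,0,0,18],[-16.1,0,10.9,0,0,0,18],[-21.1,0,15.1,0,0,0,18],[-25.9,0,19.5,0,0,0,18],[-30.4,0,24.2,0,0,0,18],[-34.7,0,29,0,0,0,18],[-38.8,0,34.1,0,0,0,18],[-42.6,0,39.4,0,0,0,18],[-46.1,0,44.8,0,0,0,18]]'; python3 -c "
from h import *
x=cr(-.5,75-130*np.cos(.55)+2,90+130*np.sin(.55)+53,o=(.516,-.2668));go(*x,.146+np.pi/2)"
```

```text
t: 20.02
position: [0.5207, -0.3005, 0.2148]
orientation: [0.002, 0.653, 0.757, 0.0]
ft_force: [-1.8, -2.1, 14.6]
gripper_width: 0.0267
grasp_force: 67.3
t 20.02 p [ 0.5207 -0.3005  0.2148] yaw 1.7189 F [-1.8 -2.1 14.6] w 26.7 grip 67.3 
  shift [ 0.2 -0.2  3.9] turn [0.0029 0.0028 0.0021]
```

```bash
python3 -m inch '[[-3.3,0,5.6,0,0,0,18],[-6.2,0,11.4,0,0,0,18],[-8.9,0,17.3,0,0,0,18],[-11.3,0,23.4,0,0,0,18],[-13.4,0,29.5,0,0,0,18],[-15.1,0,35.8,0,0,0,18],[-16.6,0,42.1,0,0,0,18],[-17.7,0,48.5,0,0,0,18],[-17.7,0,48.5,0,0,0,18]]'
python3 - <<'E'
from h import *
x=cr(-.5,75-130*np.cos(.15)+2,90+130*np.sin(.15)+53,o=(.516,-.2668));go(*x,.146+np.pi/2)
for f in('scene','side'):
    c=cap(f,f+'10')
E
```

```text
t: 20.77
position: [0.5235, -0.3189, 0.1651]
orientation: [0.002, 0.653, 0.757, 0.0]
ft_force: [4.3, -5.6, -1.2]
gripper_width: 0.0268
grasp_force: 73.1
t 20.77 p [ 0.5235 -0.3189  0.1651] yaw 1.7173 F [ 4.3 -5.6 -1.2] w 26.8 grip 73.1 
  shift [ 1.1 -0.4  2.7] turn [0.0038 0.0032 0.0005]
```

```bash
python3 -m inch '[[-0.4,0,3,0,0,0,18],[-0.7,0,6,0,0,0,18],[-1,0,9,0,0,0,18],[-1.2,0,12,0,0,0,18],[-1.2,0,12,0,0,0,18]]'; python3 -m inch '[[0,0,1,0,0,0,18],[0,0,2,0,0,0,18],[0,0,3,0,0,0,18],[0,0,3,0,0,0,18]]'
```

```text
t: 21.28
position: [0.5237, -0.3199, 0.1537]
orientation: [0.002, 0.653, 0.757, 0.0]
ft_force: [1.8, -4.7, 4.9]
gripper_width: 0.027
grasp_force: 75.1
t: 21.62
position: [0.5237, -0.3199, 0.1511]
orientation: [0.002, 0.653, 0.757, 0.0]
ft_force: [0.2, -3.2, 9.0]
gripper_width: 0.0272
grasp_force: 75.6
```

```bash
python3 -m inch '[[0,0,0.7,0,0,0,18],[0,0,1.4,0,0,0,18],[0,0,2,0,0,0,18],[0,0,2,0,0,0,18]]';  python3 -m inch '[[0,0,0.5,0,0,0,18],[0,0,1,0,0,0,18],[0,0,1.5,0,0,0,18],[0,0,1.5,0,0,0,18]]'
```

```text
t: 21.95
position: [0.5237, -0.3199, 0.1492]
orientation: [0.003, 0.653, 0.758, -0.0]
ft_force: [0.4, -4.3, 9.3]
gripper_width: 0.027
grasp_force: 75.8
t: 22.28
position: [0.5237, -0.3201, 0.1478]
orientation: [0.003, 0.653, 0.758, -0.0]
ft_force: [0.2, -3.7, 10.2]
gripper_width: 0.0266
grasp_force: 75.9
```

```bash
python3 -m inch '[[0,0,0.5,0,0,0,18],[0,0,1,0,0,0,18],[0,0,1,0,0,0,18],[0,0,1,0,0,0,18]]'
python3 - <<'E'
from h import *
go(*cr(0,-55,146,o=(.516,-.2668)),.146+np.pi/2)
c=cap('scene','s11');d=cap('side','d11')
A=cv2.resize(c['img'][185:285,200:300],(400,400),interpolation=2);B=cv2.resize(d['img'][160:250,345:435],(400,400),interpolation=2)
cv2.imwrite('pics/m11.png',np.hstack([A,B])[:,:,::-1])
E
```

```text
t: 22.62
position: [0.5238, -0.32, 0.1468]
orientation: [0.003, 0.653, 0.757, 0.0]
ft_force: [-0.1, -3.5, 9.8]
gripper_width: 0.0272
grasp_force: 75.9
t 22.62 p [ 0.5238 -0.32    0.1468] yaw 1.7176 F [-0.1 -3.5  9.8] w 27.2 grip 75.9 
  shift [-1.2  0.1  0.8] turn [0.0036 0.0037 0.0008]
```

```bash
python3 -m inch '[[0,0,-0.7,0,0,0,18],[0,0,-1.4,0,0,0,18],[0,0,-1.4,0,0,0,18],[0,0,-1.4,0,0,0,30],[0,0,-1.4,0,0,0,34],[0,0,-1.4,0,0,0,40],[0,0,-1.4,0,0,0,55],[0,0,-1.4,0,0,0,70],[0,0,-1.4,0,0,0,80],[0,0,-1.4,0,0,0,80]]'; python3 -m inch '[[0,0,-20,0,0,0,80],[0,0,-50,0,0,0,80],[0,0,-85,0,0,0,80],[0,0,-120,0,0,0,80],[0,0,-150,0,0,0,80],[0,0,-150,0,0,0,80],[-40,0,-150,0,0,0,80],[-60,0,-150,0,0,0,80],[-60,0,-150,0,0,0,80],[-60,0,-150,0,0,0,80]]'
python3 - <<'E'
from h import *
go(.5,-.3,.3,1.717)
w=cap('wrist','w12');c=cap('scene','s12');d=cap('side','d12')
for f,k in(('wrist',w),('scene',c),('side',d)):
    P=cloud(k).reshape(-1,3);im=k['img'].reshape(-1,3).astype(int)
    q=P[:,:2]-[.516,-.2668];x=q@[np.cos(.146),np.sin(.146)]*1000;y=q@[-np.sin(.146),np.cos(.146)]*1000;z=P[:,2]*1000
    st=(abs(x)<5)&(abs(y-10)<45)&(z>80)&(im[:,0]>1.6*im[:,1])&(z<120)
    sp=(y>-6)&(y<8)&(abs(x-45)<15)&(z>66)&(z<85)
    kn=(abs(x)<9)&(abs(y+55)<9)&(z>85)&(z<125)
    vt=(abs(abs(y)-26)<3)&(abs(abs(x)-45)<8)&(z>50)&(z<66)
    if st.sum()>5: print(f,'strap fit z=a+b*(75-y)',np.polyfit(75-y[st],z[st],1).round(3),st.sum())
    print(f,'spindle top',np.percentile(z[sp],90).round(1) if sp.sum() else None,'knob top',np.percentile(z[kn],90).round(1) if kn.sum() else None,'vtops',np.median(z[vt]).round(1) if vt.sum() else None)
A=cv2.resize(w['img'][100:400,120:520],(800,600),interpolation=2)
cv2.imwrite('pics/w12c.png',A[:,:,::-1])
E
```

```text
t: 23.55
position: [0.5222, -0.3179, 0.146]
orientation: [-0.0, 0.652, 0.758, -0.0]
ft_force: [-0.0, -0.6, 1.3]
gripper_width: 0.0803
grasp_force: 0.0
t: 24.38
position: [0.5306, -0.3785, 0.2953]
orientation: [-0.0, 0.653, 0.757, -0.0]
ft_force: [-0.5, 1.4, 0.5]
gripper_width: 0.0799
grasp_force: 0.0
t 24.38 p [ 0.5306 -0.3785  0.2953] yaw 1.7174 F [-0.5  1.4  0.5] w 79.9 grip 0.0 
  shift [ 82.1 -18.8  -4.7] turn [-0.0006 -0.0004  0.0004]
wrist strap fit z=a+b*(75-y) [ 0.165 94.658] 1147
wrist spindle top 76.9 knob top 122.9 vtops 55.9
scene strap fit z=a+b*(75-y) [ 0.189 92.302] 118
scene spindle top 77.6 knob top 123.8 vtops 55.8
side strap fit z=a+b*(75-y) [ 0.171 94.953] 71
side spindle top 78.7 knob top 124.2 vtops 56.6
```

View pics/w12c.png

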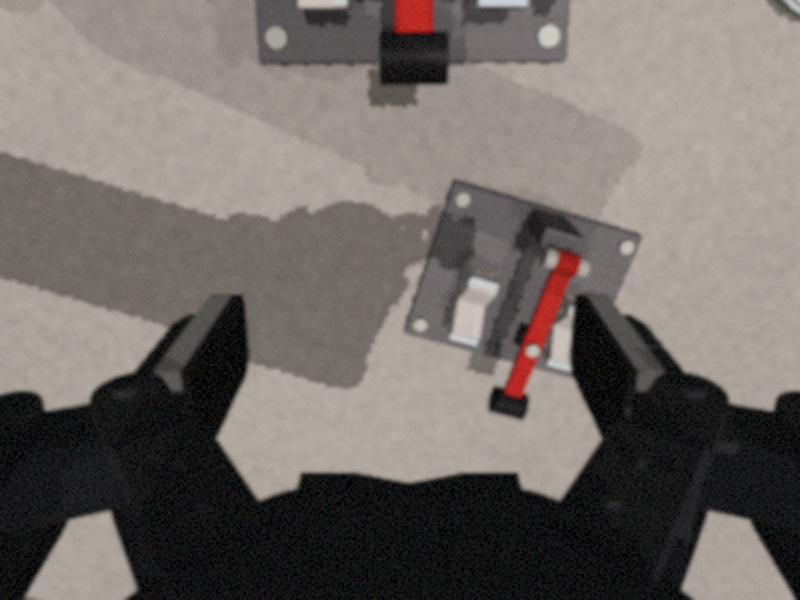

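The crop shows the strap at the top over the groove, but the fit puts it still at about 0.17 rad. The knob slipped in the pinch, so the pad isn't bearing yet. I'll press the grip down from above with closed fingertips.

```bash
python3 -c "
from h import *
print(manip.nose_length)
go(*cr(0,-53.5,215,o=(.516,-.2668)),1.717)"; python3 -m inch '[[0,0,0,0,0,0,40],[0,0,0,0,0,0,20],[0,0,0,0,0,0,0],[0,0,0,0,0,0,0],[0,0,0,0,0,0,0],[0,0,0,0,0,0,0],[0,0,0,0,0,0,0]]'
```

```text
0.0726
t 24.53 p [ 0.5314 -0.3758  0.2958] yaw 1.7216 F [ 0.7 -0.  -0. ] w 80.2 grip 0.0 
  shift [56.5  0.9 80.9] turn [-0.0001 -0.0011  0.0046]
t: 25.12
position: [0.5311, -0.3773, 0.296]
orientation: [-0.0, 0.652, 0.758, -0.0]
ft_force: [-0.0, -0.5, 0.1]
gripper_width: 0.0002
grasp_force: 0.0
```

```bash
python3 -m inch '[[25,1,0,0,0,0,0],[45,1,0,0,0,0,0],[57,1,0,0,0,0,0],[57,1,30,0,0,0,0],[57,1,55,0,0,0,0],[57,1,75,0,0,0,0],[57,1,85,0,0,0,0],[57,1,91,0,0,0,0],[57,1,91,0,0,0,0],[57,1,91,0,0,0,0]]'; python3 -m inch '[[0,0,2,0,0,0,0],[0,0,4,0,0,0,0],[0,0,6,0,0,0,0],[0,0,8,0,0,0,0],[0,0,10,0,0,0,0],[0,0,10,0,0,0,0]]'
```

```text
t: 25.95
position: [0.5242, -0.3211, 0.2058]
orientation: [0.001, 0.653, 0.758, 0.0]
ft_force: [-0.1, -0.5, 0.7]
gripper_width: -0.0002
grasp_force: 0.0
t: 26.45
position: [0.5237, -0.3209, 0.1949]
orientation: [0.0, 0.653, 0.758, -0.0]
ft_force: [0.6, 0.0, 0.2]
gripper_width: 0.0002
grasp_force: 0.0
```

Just about at contact (tip z about 0.122). I'll press gradually.

```bash
python3 -m inch '[[0,0,1,0,0,0,0],[0,0,2,0,0,0,0],[0,0,3,0,0,0,0],[0,0,4,0,0,0,0],[0,0,5,0,0,0,0],[0,0,5,0,0,0,0]]'; python3 -m inch '[[0,0,1,0,0,0,0],[0,0,2,0,0,0,0],[-0.2,0,3,0,0,0,0],[-0.3,0,4,0,0,0,0],[-0.5,0,5,0,0,0,0],[-0.5,0,5,0,0,0,0]]'
```

```text
t: 26.95
position: [0.5239, -0.3217, 0.1906]
orientation: [0.001, 0.653, 0.758, -0.0]
ft_force: [-0.5, -1.4, 5.1]
gripper_width: -0.0005
grasp_force: 2.1
t: 27.45
position: [0.524, -0.3226, 0.1857]
orientation: [0.001, 0.653, 0.758, -0.0]
ft_force: [-1.4, -2.5, 4.0]
gripper_width: -0.0004
grasp_force: 2.2
```

```bash
python3 -m inch '[[0,0,1,0,0,0,0],[0,0,2,0,0,0,0],[-0.2,0,3,0,0,0,0],[-0.2,0,4,0,0,0,0],[-0.2,0,4,0,0,0,0]]'; python3 -m inch '[[0,0,1,0,0,0,0],[0,0,2,0,0,0,0],[0,0,3,0,0,0,0],[0,0,3,0,0,0,0]]'
```

```text
t: 27.87
position: [0.5241, -0.3231, 0.182]
orientation: [0.001, 0.653, 0.757, -0.001]
ft_force: [-1.6, -3.3, 5.7]
gripper_width: -0.0001
grasp_force: 3.1
t: 28.2
position: [0.5241, -0.3234, 0.1793]
orientation: [0.002, 0.653, 0.757, -0.001]
ft_force: [-0.6, -3.7, 7.3]
gripper_width: 0.0007
grasp_force: 3.8
```

```bash
python3 -m inch '[[0,0,1,0,0,0,0],[0,0,2,0,0,0,0],[0,0,3,0,0,0,0],[0,0,3,0,0,0,0]]'; python3 -m inch '[[0,0,0.5,0,0,0,0],[0,0,1,0,0,0,0],[0,0,1,0,0,0,0]]'
```

```text
t: 28.53
position: [0.5242, -0.3237, 0.1765]
orientation: [0.002, 0.653, 0.757, -0.001]
ft_force: [-1.6, -3.3, 9.8]
gripper_width: -0.0004
grasp_force: 4.6
t: 28.78
position: [0.5242, -0.3238, 0.1757]
orientation: [0.002, 0.653, 0.757, -0.001]
ft_force: [-1.6, -3.6, 10.2]
gripper_width: -0.0
grasp_force: 5.3
```

```bash
python3 -m inch '[[0,0,-5,0,0,0,0],[0,0,-30,0,0,0,0],[0,0,-65,0,0,0,0],[0,0,-100,0,0,0,0],[-30,0,-120,0,0,0,0],[-60,0,-120,0,0,0,0],[-60,0,-120,0,0,0,0],[-60,0,-120,0,0,0,0]]'
python3 - <<'E'
from h import *
w=cap('wrist','w13');c=cap('scene','s13');d=cap('side','d13')
for f,k in(('wrist',w),('scene',c),('side',d)):
    P=cloud(k).reshape(-1,3);im=k['img'].reshape(-1,3).astype(int)
    q=P[:,:2]-[.516,-.2668];x=q@[np.cos(.146),np.sin(.146)]*1000;y=q@[-np.sin(.146),np.cos(.146)]*1000;z=P[:,2]*1000
    st=(abs(x)<5)&(abs(y-10)<45)&(z>80)&(im[:,0]>1.6*im[:,1])&(z<120)
    sp=(y>-6)&(y<8)&(abs(x-45)<15)&(z>66)&(z<85)
    kn=(abs(x)<9)&(abs(y+55)<9)&(z>85)&(z<125)
    if st.sum()>5: print(f,'strap',np.polyfit(75-y[st],z[st],1).round(3),st.sum())
    print(f,'spindle top',np.percentile(z[sp],90).round(1) if sp.sum() else None,'knob top',np.percentile(z[kn],90).round(1) if kn.sum() else None)
A=cv2.resize(c['img'][180:290,195:305],(400,400),interpolation=2);B=cv2.resize(d['img'][160:250,345:435],(400,400),interpolation=2)
cv2.imwrite('pics/m13.png',np.hstack([A,B])[:,:,::-1])
E
```

```text
t: 29.45
position: [0.532, -0.3826, 0.2936]
orientation: [-0.0, 0.654, 0.757, -0.0]
ft_force: [0.8, -0.1, -0.9]
gripper_width: 0.0001
grasp_force: 0.0
wrist strap [1.700e-02 9.438e+01] 1081
wrist spindle top 76.9 knob top 103.7
scene strap [3.600e-02 9.237e+01] 125
scene spindle top 78.0 knob top 104.9
side strap [8.0000e-03 9.6009e+01] 56
side spindle top 79.4 knob top 105.2
```

```bash
python3 -c "
from cell import manip
print(manip.finish_job())"
```

```text
the job is handed in; nothing more can be done
None
```

The job is handed in, and I got no verdict back: the spindle lies in the V blocks, nose away from the stop and rear face flush on it (pushed to about 16.5 N); after the knob slipped in my first pinch I pressed the strap down to about 0.02 rad and let go, so by calculation the pad bears with about 8 N; I viewed 11 pictures, one over the limit of 10.

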